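# Shift the polishing spindle to fast and start it

## Robot

A 7-joint arm with a two-finger parallel gripper is mounted at the origin on a cart in front of the work surface, level with it; the furniture and walls round the work are solid. World frame = base frame: x ahead of the robot, y to its left, z up, the work surface at z = 0. Lengths are in m, angles in degrees, forces in N, time in s.
With the tool pointing down it reaches from about 0.35 to 0.775 m from the base axis. Payload 3.1 kg.
Tool frame: the origin (TCP) lies on the centre line of the jaws, within the pads' length; the fingertips stand 17 mm ahead of it and the grasp point (between the pads) lies 2 mm behind it (robot.tip_reach is the distance from the TCP to the fingertips, in m); z points along the fingers, y is the direction in which the jaws open and shut (so a half turn about z gives the same grasp; the last joint's range is limited). The gripper opens to 85 mm and grips with 20 to 120 N. Pads are 22 mm wide; open, the fingers measure 114 mm over their backs; the gripper's body (76 mm by 85 mm) begins 54 mm behind the grasp point. The pads swing forward as they close: fully open they stand 13 mm farther back than shut.
Start: joints at [61.037, 17.813, 0.802, 86.603, -0.252, 75.585, -1.558], TCP at [0.246, -0.492, 0.226] pointing down, gripper open.
Joint ranges: [-154.91, 154.91], [-16.99, 109.72], [-72.82, 74.43], [7.12, 147.25], [-82.49, 262.49], [11.32, 116.49], [-174.64, 174.64]. Speed limits (degrees/s): [159.86, 159.86, 180, 180, 180, 180, 180].

## Interface

Orientations are given as [roll, pitch, yaw] about the fixed x, y, z axes, in that order (R = Rz(yaw) Ry(pitch) Rx(roll)).
In Python, from station import robot, fingers, vision, workorder, recognise gives the robot as it stands. Calls block until the motion is done:
- robot.move_to(position, orientation): joint-space move of the TCP to a pose.
- robot.line_to(position, orientation=None, velocity=0.15, f_stop=None): straight line of the TCP; orientation=None keeps the orientation; velocity is the mean speed in m/s. With f_stop (N) it stops when the force on the tool has changed by that much, and returns True; else False.
- robot.move_j(angles): joint-space move.
- fingers.gripper_to(opening, force=None): opening from 0.0 (shut) to 1.0 (fully open); force is the grip in N (None keeps the last); returns when the fingers have stopped.
- robot.pause(seconds).
- robot.inverse_kinematics(position, orientation): joint angles nearest the present ones, or None.
- vision.grab_frame(name): name is "side" or "top" or "wrist"; returns the picture (400x640x3 uint8, red, green, blue); there is no depth.
- vision.calibration(name): a dict with "mtx" (3x3 intrinsics, pixels), "extrinsics" (4x4, takes a point from world to camera coordinates); the wrist camera has in their place "T_tool_cam" (4x4, takes a point from camera to tool coordinates, whose origin is the TCP and whose axes are the flange's). Camera axes: x right, y up, looking along -z (the intrinsics and any distortion apply to the point x, -y, -z); pixel columns grow to the right and rows downward; lengths in m; the calibration is good to about 2 mm. The wrist camera is an equidistant fisheye: a pixel r from the principal point sees the ray r / f radians off the axis. A picture is of the moment at which its call begins: read the wrist's pose just before it. calibration takes no time and is no camera call.
A pose or a line that the arm cannot do raises robot.PlanningError and nothing moves.
- workorder.close_job(): hands the job in, once; it reports no verdict.
Trained networks look in the newest picture that a camera, given by its name, has taken for a name from the list of things; names that differ only in an ending like _2 or _b are one class to them, and where a whole thing is asked for, a point or a joint stands for the part that bears it (a point fixed in the world has none). Each returns a list of dicts, best first, with "p" (0 to 1); they miss things now and then, are a little off and sometimes report something else, mostly with a low value. They report only what shows in the picture. A call takes as long as a camera call.
- recognise(label, camera): "rect" ([centre column, centre row, width, height] in pixels, round what is visible of it).
Readings, each from a call of its own:
- robot.current_time_s(): time.
- robot.current_joint_positions(): joint angles.
- robot.current_dq(): joint speeds.
- robot.current_joint_torque(): joint torques, N m.
- robot.current_tool_pos(): TCP position.
- robot.current_eef_rot(): TCP orientation.
- robot.current_contact_force(): force on the tool from outside, world axes, zero at the start.
- robot.current_torque(): the same for the moment, N m.
- robot.current_finger_gap(): opening from 0.0 (shut) to 1.0 (fully open).
Only numpy, scipy, OpenCV 4.12 (cv2) and the standard library are available. Lean on these libraries where they do the work, as an engineer would, in place of code of your own. Each camera call takes 0.05 s, during which the arm holds its last target. There are 200 camera calls.

## Task

Set the small polishing spindle to its fast speed and start it: with the fingertips, push the paddle lever on top of the machine away from its off position, past the click of the first notch (slow) and on into the second notch at the far end (fast). Then press the start button beside it fully down and let it come up again. Only push and press: do not grip the lever, do not press start before the lever is at fast, and leave the jar, the ring and the wax bar where they are.

Things in the scene. Friction and masses are not known exactly. Their poses are not given: they have to be found in the camera images.
- polisher: Bench polishing spindle, fixed: grey housing 110 (x) x 190 (y) x 80 mm high; a felt wheel (76 mm diameter, axis along y, z = 47 mm) on a spindle at the +y end, reaching y = +147 mm. Origin: centre of the housing's footprint, on the worktop. x axis: across the housing, the way the lever is pushed; y: along the housing towards the wheel; z up.
- speed_lever (a joint): Lever angle, rad, about a level axis along the machine's y through its point (0, -55, 50) mm; growing = top swings to machine +x. 0: off, the start, leaning 0.425 rad to -x. 0.425: upright, first notch (slow). 0.85: second notch (fast), stop at 0.87. Sprung into the nearest notch: each step needs up to about 7 N at the paddle; past about 0.22 and 0.64 rad it snaps on by itself and stays.
- paddle_mid (a point): Centre of the lever's paddle (moves with it), 83 mm from the lever's axis: black, flat, 44 mm wide (machine y), 20 mm thick (near and far half; pressing both at once counts as gripping), 48 mm along the lever. Its top is about 150 mm above the worktop at off and fast, 157 mm upright; below it only a thin stem, down to the housing's top at 80 mm. From off to fast it travels 68 mm to machine +x.
- start_button (a joint): Travel of the round start button in m: 0 = up, 0.006 = fully down. A spring of about 5 N at full travel lifts it again.
- start_button_top (a point): Centre of the top of the start button: a round grey button of 28 mm diameter in a black collar on top of the housing, at the machine's x = 0, y = +52 mm; it is pressed straight down.
- glass_jar: Jar with a black lid, loose, 48 mm across, 63 mm high, beyond the wheel end of the machine. Origin: centre of its underside. Leave it alone.
- ring_band: Small dark metal ring, loose, 22 mm across, 10 mm high, near the lever end of the machine. Origin: centre of its underside. Leave it alone.
- wax_bar: Small red bar of polishing wax, loose, 14 x 38 x 12 mm, near the lever end of the machine. Origin: centre of its underside. Leave it alone.

How it is judged:
By the outcome, as a careful person would: the job done as asked, in the order asked, and still so for the second after the job is handed in, with the robot touching nothing.
It also fails if it takes over 38 s, if anything falls off the work surface, if the arm or the gripper's body presses on something with over 40 N, if the wrist force passes 120 N, or if a joint passes its speed limit or range.

## Working session

There is one attempt and no reset: what is moved stays moved. The work goes in short steps, each a Python script; the robot and the scene stay as the last script left them, time stands still between calls to the robot, and variables do not carry over. Pictures are saved under pics/ and viewed, about 8 in all and at most 12, crops included, and the job is handed in when it is done.

```bash
mkdir -p pics; ls; python3 - <<'E'
from station import robot, fingers, vision, workorder, recognise
import cv2,numpy as np
for c in ("side","top"):
    im=vision.grab_frame(c); cv2.imwrite(f"pics/{c}0.png",im[:,:,::-1])
    k=vision.calibration(c); print(c,{a:np.round(np.array(b),4).tolist() if not isinstance(b,str) else b for a,b in k.items()})
    for n in ("polisher","speed_lever","paddle_mid","start_button","start_button_top","glass_jar","ring_band","wax_bar"):
        print(n,[(round(d["p"],2),np.round(d["rect"]).tolist()) for d in recognise(n,c)[:2]])
print(robot.current_time_s(),robot.current_eef_rot())
E
```

```text
pics
side {'mtx': [[487.703, 0.0, 312.9052], [0.0, 487.703, 200.5663], [0.0, 0.0, 1.0]], 'extrinsics': [[0.9955, -0.0949, 0.0049, -0.4796], [0.0562, 0.6296, 0.7749, -0.1931], [-0.0766, -0.7711, 0.6321, -0.9352], [0.0, 0.0, 0.0, 1.0]]}
polisher [(0.61, [318.0, 263.0, 67.0, 108.0])]
speed_lever [(0.87, [303.0, 254.0, 21.0, 34.0])]
paddle_mid [(0.77, [300.0, 255.0, 26.0, 37.0])]
start_button [(0.43, [312.0, 223.0, 12.0, 10.0]), (0.34, [283.0, 165.0, 20.0, 32.0])]
start_button_top [(0.51, [312.0, 226.0, 15.0, 10.0])]
glass_jar [(0.86, [284.0, 162.0, 20.0, 29.0])]
ring_band []
wax_bar [(0.67, [316.0, 335.0, 10.0, 19.0])]
top {'mtx': [[397.3256, 0.0, 314.2982], [0.0, 397.3256, 202.6212], [0.0, 0.0, 1.0]], 'extrinsics': [[-0.0096, -1.0, 0.0003, 0.1372], [0.9928, -0.0095, 0.1192, -0.5022], [-0.1192, 0.0015, 0.9929, -0.9904], [0.0, 0.0, 0.0, 1.0]]}
polisher [(0.83, [357.0, 205.0, 96.0, 48.0])]
speed_lever [(0.66, [389.0, 215.0, 22.0, 17.0])]
paddle_mid [(0.71, [391.0, 217.0, 23.0, 11.0])]
start_button [(0.61, [343.0, 207.0, 16.0, 13.0])]
start_button_top []
glass_jar [(0.94, [215.0, 228.0, 23.0, 18.0])]
ring_band []
wax_bar [(0.64, [416.0, 211.0, 12.0, 7.0])]
0.9 [1.79995957e+02 1.82937826e-03 2.65809151e+01]
```

```bash
python3 - <<'E'
import cv2,numpy as np
a=cv2.imread("pics/side0.png")[130:360,230:400]; b=cv2.imread("pics/top0.png")[150:260,190:450]
a=cv2.resize(a,None,fx=2.6,fy=2.6,interpolation=3)
b=cv2.resize(b,None,fx=3,fy=3,interpolation=3)
cv2.imwrite("pics/a.png",a);cv2.imwrite("pics/b.png",b)
E
```

```text
(no output)
```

View pics/a.png

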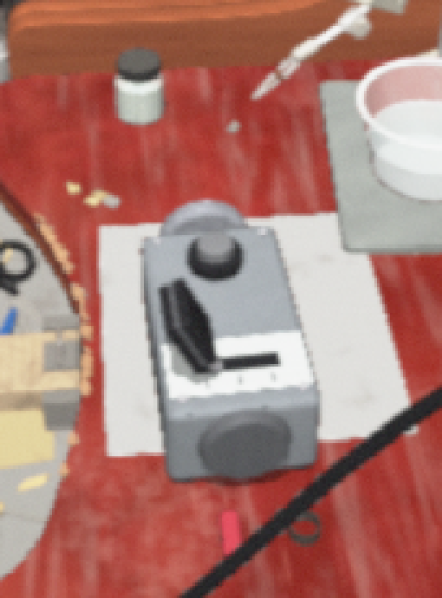

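View pics/b.png

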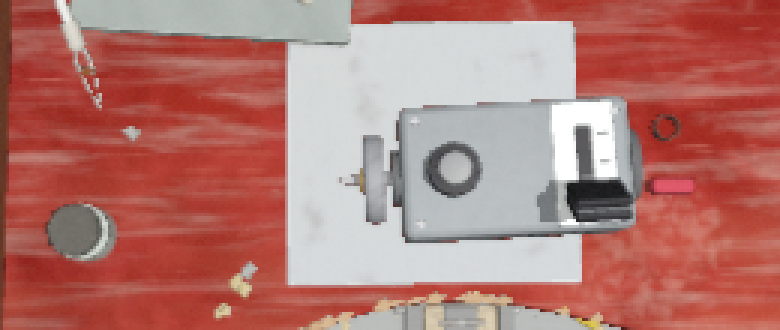

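```bash
cat > h.py <<'E'
import numpy as np
from station import robot, fingers, vision, workorder, recognise
def ray(c,u,v,z):
    k=vision.calibration(c);K=np.array(k["mtx"]);E=np.array(k["extrinsics"])
    d=np.linalg.inv(K)@[u,v,1]; d=E[:3,:3].T@(d*[1,-1,-1]); o=-E[:3,:3].T@E[:3,3]
    return o+d*(z-o[2])/d[2]
def pix(c,p):
    k=vision.calibration(c);K=np.array(k["mtx"]);E=np.array(k["extrinsics"])
    q=K@((E[:3,:3]@p+E[:3,3])*[1,-1,-1]); return q[:2]/q[2]
E
python3 - <<'E'
from h import *
import cv2
T=lambda x,y:(190+x/3,150+y/3)
S=lambda x,y:(230+x/2.6,130+y/2.6)
for n,x,y,z in [("TL",401,110,.08),("TR",626,98,.08),("BR",633,232,.08),("BL",405,242,.08),("btn",454,167,.09),("paddle top",598,190,.145),("jar",80,231,.063),("ring",665,127,.01),("wax",671,186,.012)]: print(n,ray("top",*T(x,y),z).round(4))
for n,x,y,z in [("btncollar",215,260,.085),("TL",147,240,.08),("TR",273,232,.08),("BL",165,410,.08),("BR",316,403,.08),("ring",303,528,.005)]: print(n,ray("side",*S(x,y),z).round(4))
k=vision.calibration("side");E=np.array(k["extrinsics"]);print(-E[:3,:3].T@E[:3,3])
cv2.imwrite("pics/m.png",cv2.resize(np.vstack([cv2.imread("pics/side0.png"),cv2.imread("pics/top0.png")]),None,fx=.75,fy=.75,interpolation=3))
E
```

```text
TL [0.5367 0.1091 0.08  ]
TR [ 0.5449 -0.0752  0.08  ]
BR [ 0.4352 -0.0771  0.08  ]
BL [0.4289 0.1072 0.08  ]
btn [0.4883 0.0673 0.09  ]
paddle top [ 0.4636 -0.0375  0.145 ]
jar [0.4413 0.3738 0.063 ]
ring [ 0.5307 -0.1237  0.01  ]
wax [ 0.4786 -0.1264  0.012 ]
btncollar [0.4872 0.0656 0.085 ]
TL [0.4368 0.0988 0.08  ]
TR [0.5365 0.0994 0.08  ]
BL [ 0.4398 -0.0752  0.08  ]
BR [ 0.5429 -0.0783  0.08  ]
ring [ 0.5306 -0.125   0.005 ]
[ 0.41665454 -0.645088    0.74309136]
```

View pics/m.png

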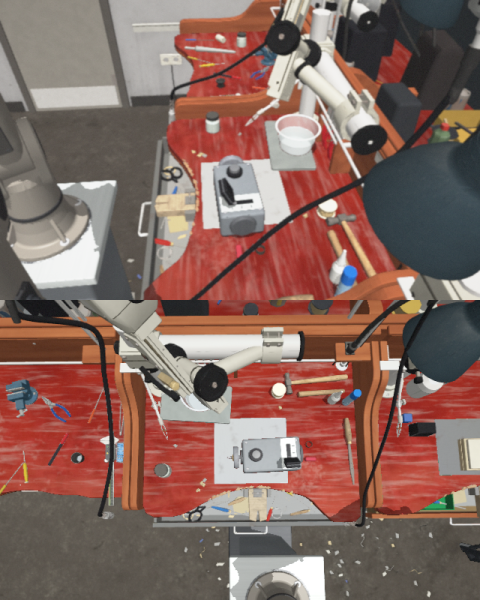

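```bash
python3 - <<'E'
from h import *
o=lambda c:(lambda E:-E[:3,:3].T@E[:3,3])(np.array(vision.calibration(c)["extrinsics"]))
def tri(s,t):
    P=[];
    a,b=o("side"),o("top"); da=ray("side",*s,0)-a; db=ray("top",*t,0)-b
    A=np.c_[da,-db]; k=np.linalg.lstsq(A,b-a,rcond=None)[0]; p,q=a+k[0]*da,b+k[1]*db
    return np.linalg.norm(p-q),(p+q)/2
print("lamp",tri((573,287),(573,60)))
print("lampbench",tri((478,175),(280,112)))
S=[(187,300),(230,258),(290,215),(350,185),(385,165),(440,110)]
S=[(np.array(S[i])*(1-f)+np.array(S[i+1])*f)/.75 for i in range(5) for f in (0,.33,.66)]
for t in [(404,30),(400,70),(393,110),(385,130),(375,165),(368,190),(360,222)]:
    r=min((tri(s,np.array(t)/.75) for s in S),key=lambda r:r[0]); print(t,r[0].round(3),r[1].round(3))
E
```

```text
lamp (np.float64(0.0030427188281756017), array([ 0.71888889, -0.33864934,  0.35770273]))
lampbench (np.float64(0.14258553870416757), array([0.79670509, 0.19878332, 0.09072041]))
(404, 30) 0.01 [ 0.726 -0.239  0.43 ]
(400, 70) 0.008 [ 0.653 -0.26   0.36 ]
(393, 110) 0.002 [ 0.574 -0.265  0.311]
(385, 130) 0.018 [ 0.522 -0.266  0.26 ]
(375, 165) 0.004 [ 0.445 -0.267  0.189]
(368, 190) 0.006 [ 0.368 -0.285  0.093]
(360, 222) 0.093 [ 0.316 -0.265  0.065]
```

```bash
cat >> h.py <<'E'
O=np.array([.4885,.0145]); YAW=2.2
def W(x,y,z):
    c,s=np.cos(np.radians(YAW)),np.sin(np.radians(YAW)); return [O[0]+c*x-s*y,O[1]+s*x+c*y,z]
R=[180,0,YAW]
def st(m=""): print(m,round(robot.current_time_s(),2),np.round(robot.current_tool_pos(),4),np.round(robot.current_contact_force(),2))
E
python3 - <<'E'
from h import *
import cv2
print(robot.tip_reach)
for p in [(.30,-.30,.42),W(-.10,-.055,.25),W(-.10,-.055,.14),W(.01,-.055,.14),W(0,.052,.12)]: print(np.round(p,3),robot.inverse_kinematics(p,R))
robot.line_to([.246,-.492,.40],velocity=.25); st()
robot.move_to([.30,-.28,.42],R); st()
robot.move_to(W(-.10,-.055,.25),R); st()
fingers.gripper_to(0.0); st(robot.current_finger_gap())
robot.line_to(W(-.09,-.055,.139),velocity=.12); st()
for c in ("side","top","wrist"):
    cv2.imwrite(f"pics/{c}1.png",vision.grab_frame(c)[:,:,::-1])
a=cv2.resize(cv2.imread("pics/side1.png")[150:350,240:400],None,fx=2.5,fy=2.5,interpolation=3)
b=cv2.resize(cv2.imread("pics/wrist1.png"),(640,400))[:, 120:520]
cv2.imwrite("pics/c.png",np.hstack([a,cv2.copyMakeBorder(b,0,100,0,0,0)]))
E
```

```text
0.017
[ 0.3  -0.3   0.42] [ 4.46278349e+01  1.45469059e+00 -1.99504000e+00  7.92734492e+01
  5.13071380e-02  9.92727380e+01 -4.51582953e+01]
[ 0.391 -0.044  0.25 ] [ 29.7449326   -0.75902959 -25.24879702 104.92677308  -0.3340194
  75.75998138 -83.2197603 ]
[ 0.391 -0.044  0.14 ] [ 28.14073862   5.11120711 -25.49471818 115.71625336   2.54573653
  59.69263136 -86.35070742]
[ 0.501 -0.04   0.14 ] [ 20.40610725  17.66330839 -22.02037656 100.83583102   7.34157096
  62.90895976 -91.82717314]
[0.487 0.066 0.12 ] [  17.37929003   19.45215968  -33.72233824  103.65236704   12.25857111
   60.54652062 -108.70452936]
 1.74 [ 0.2458 -0.4916  0.3987] [-0.33  0.25 -0.56]
 2.62 [ 0.2993 -0.2808  0.419 ] [ 0.33 -0.46  0.07]
 3.79 [ 0.3913 -0.0461  0.2505] [-0.16  0.49  0.44]
0.0003965544230973584 4.56 [ 0.3907 -0.0443  0.25  ] [ 0.31 -0.04  0.68]
 5.63 [ 0.4013 -0.044   0.1396] [ 0.67  0.33 -0.87]
```

View pics/c.png

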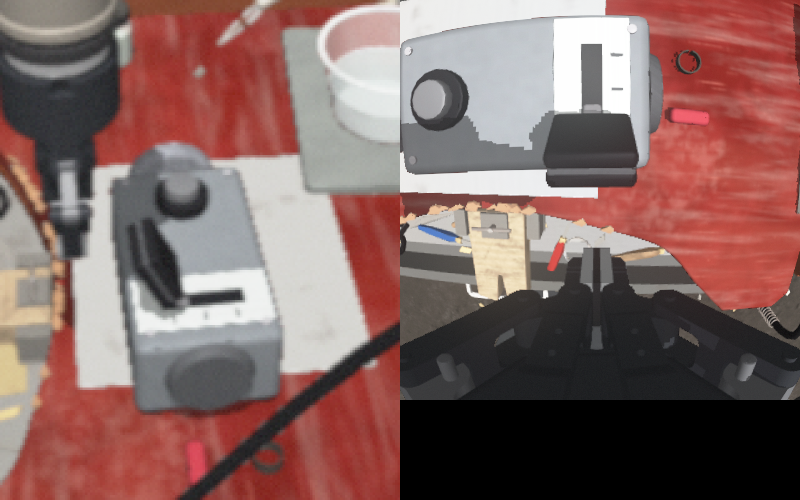

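The shut fingertips (column 597 of the right half) line up with the paddle (column 592), and the gap ahead of them is clear. Next I'll push.

```bash
python3 - <<'E'
from h import *
import cv2
for x in (-.03,-.01,.006):
    print(robot.line_to(W(x,-.055,.139),velocity=.06,f_stop=25)); st(x)
cv2.imwrite("pics/wrist2.png",vision.grab_frame("wrist")[:,120:520,::-1])
cv2.imwrite("pics/side2.png",cv2.resize(vision.grab_frame("side")[150:310,240:400,::-1],(400,400),interpolation=3))
cv2.imwrite("pics/d.png",np.hstack([cv2.imread("pics/side2.png"),cv2.imread("pics/wrist2.png")]))
E
```

```text
True
-0.03 6.46 [ 0.4363 -0.0426  0.1399] [-4.67 -0.48  6.8 ]
True
-0.01 6.78 [ 0.4365 -0.0426  0.1402] [-4.65 -0.2   4.92]
True
0.006 7.16 [ 0.437  -0.0425  0.1407] [-4.94 -0.38  5.88]
```

View pics/d.png

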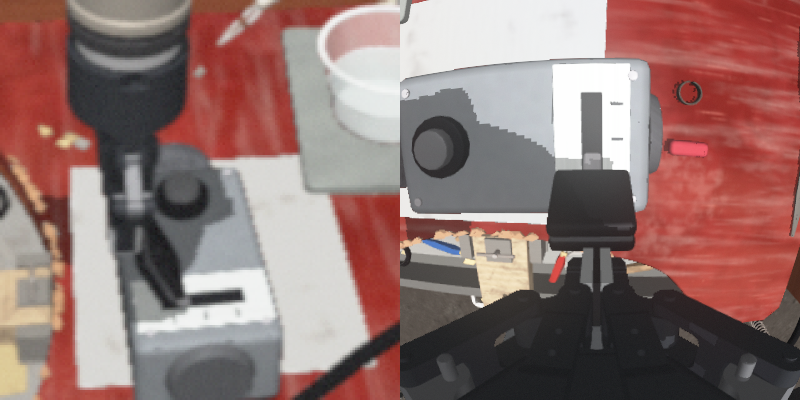

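The push stalled with an upward force of about 6 N. Most likely the finger's wider part sat on the rising top edge of the paddle. I'll back off, push with only the tips, and follow the arc.

```bash
python3 - <<'E'
from h import *
import cv2
robot.line_to(W(-.085,-.055,.139),velocity=.1)
robot.line_to(W(-.085,-.055,.154),velocity=.1); st()
for x,z in ((-.062,.154),(-.04,.161),(-.021,.165),(-.003,.163),(.015,.158)):
    r=robot.line_to(W(x,-.055,z),velocity=.05,f_stop=30); st((x,r))
    if r: break
cv2.imwrite("pics/wrist3.png",vision.grab_frame("wrist")[:,120:520,::-1])
cv2.imwrite("pics/side3.png",cv2.resize(vision.grab_frame("side")[150:310,240:400,::-1],(400,400),interpolation=3))
cv2.imwrite("pics/e.png",np.hstack([cv2.imread("pics/side3.png"),cv2.imread("pics/wrist3.png")]))
E
```

```text
8.03 [ 0.4071 -0.0437  0.1545] [0.33 0.36 0.22]
(-0.062, False) 8.63 [ 0.4286 -0.0427  0.1538] [0.35 0.1  0.5 ]
(-0.04, False) 9.24 [ 0.4506 -0.0419  0.1609] [-0.45 -0.17 -0.61]
(-0.021, False) 9.78 [ 0.4697 -0.0412  0.1649] [-1.29 -1.38  0.35]
(-0.003, False) 10.29 [ 0.4877 -0.0405  0.1628] [-0.69 -0.39 -0.14]
(0.015, False) 10.82 [ 0.5056 -0.0398  0.1578] [-0.11  0.37  1.54]
```

View pics/e.png

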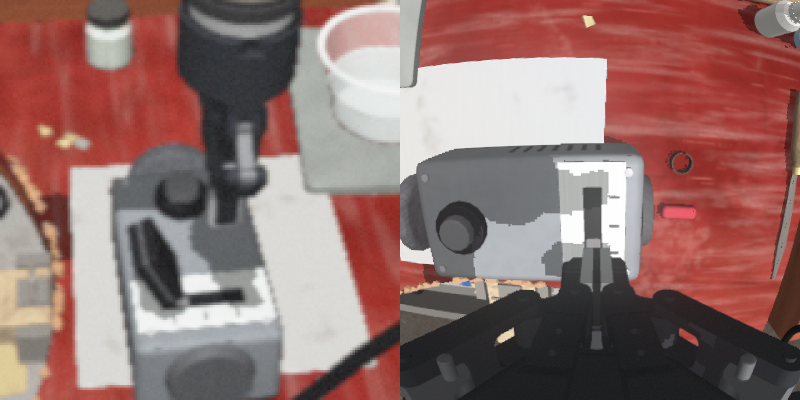

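The tips slid over the top because I raised them too soon. The lever is still off: in the side picture its paddle top is still at about (130,222). I'll go back and push with about 13 mm of overlap that follows the arc.

```bash
python3 - <<'E'
from h import *
import cv2
robot.line_to(W(.015,-.055,.21),velocity=.25)
robot.line_to(W(-.09,-.055,.21),velocity=.25)
robot.line_to(W(-.09,-.055,.147),velocity=.15); st()
ok=True
for f in np.radians([-24.35,-18,-11,-5,0]):
    x=.107*np.sin(f)-.01*np.cos(f); z=.05+.107*np.cos(f)+.01*np.sin(f)
    r=robot.line_to(W(x-.011,-.055,z-.013+.017),velocity=.04,f_stop=30); st((round(x,3),r))
    if r: ok=False;break
if ok:
  for x,z in ((.005,.161),(.018,.157)):
    r=robot.line_to(W(x,-.055,z),velocity=.04,f_stop=30); st((x,r))
    if r: break
cv2.imwrite("pics/wrist4.png",vision.grab_frame("wrist")[:,120:520,::-1])
cv2.imwrite("pics/side4.png",cv2.resize(vision.grab_frame("side")[150:310,240:400,::-1],(400,400),interpolation=3))
cv2.imwrite("pics/f.png",np.hstack([cv2.imread("pics/side4.png"),cv2.imread("pics/wrist4.png")]))
E
```

```text
12.41 [ 0.4015 -0.0437  0.1471] [ 0.23  0.1  -0.42]
(np.float64(-0.053), False) 13.2 [ 0.4262 -0.0429  0.1472] [ 0.12 -0.23 -0.12]
(np.float64(-0.043), False) 13.65 [ 0.4373 -0.0425  0.1528] [0.77 0.39 0.09]
(np.float64(-0.03), False) 14.12 [ 0.4496 -0.042   0.1571] [-0.23  0.46 -0.12]
(np.float64(-0.019), False) 14.56 [ 0.4605 -0.0415  0.1597] [ 0.57  0.2  -0.64]
(np.float64(-0.01), False) 14.94 [ 0.4699 -0.0412  0.161 ] [-0.05 -0.88  0.4 ]
(0.005, False) 15.74 [ 0.4954 -0.0402  0.1609] [ 0.03 -1.17  0.23]
(0.018, False) 16.23 [ 0.5087 -0.0397  0.1568] [ 0.43 -1.41  0.03]
```

View pics/f.png

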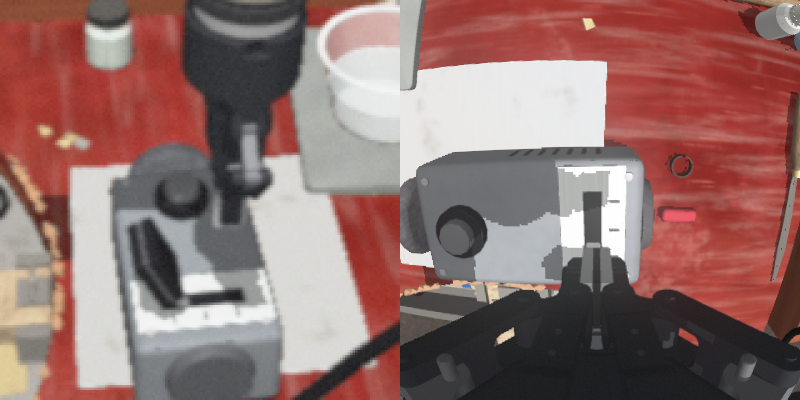

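```bash
python3 - <<'E'
from h import *
for n,p in [("1",(.4013,-.044)),("4",(.5087,-.0397))]:
  for z in (.10,.12,.14,.16): print(n,z,pix("side",np.array([*p,z+ (0 if n=="1" else .0)])).round(1))
for n,f in (("off",-.425),("up",0)):
  for t in (-.01,.01):
    for y in (-.077,-.033):
     for r in (.059,.107):
      print(n,t,y,r,pix("side",np.array(W(r*np.sin(f)+t*np.cos(f),y,.05+r*np.cos(f)-t*np.sin(f)))).round(1))
import cv2
a=cv2.imread("pics/side1.png")[190:290,240:340]
cv2.imwrite("pics/g.png",cv2.resize(a,(600,600),interpolation=cv2.INTER_CUBIC))
E
```

```text
1 0.1 [270.5 268.3]
1 0.12 [270.  260.5]
1 0.14 [269.4 252.5]
1 0.16 [268.8 244.1]
4 0.1 [330.1 262.6]
4 0.12 [330.4 254.8]
4 0.14 [330.7 246.8]
4 0.16 [331.  238.5]
off -0.01 -0.077 0.059 [303.2 274.6]
off -0.01 -0.077 0.107 [291.4 258.2]
off -0.01 -0.033 0.059 [300.3 256.7]
off -0.01 -0.033 0.107 [288.9 240.4]
off 0.01 -0.077 0.059 [313.5 270.4]
off 0.01 -0.077 0.107 [302.  253.8]
off 0.01 -0.033 0.059 [310.2 252.6]
off 0.01 -0.033 0.107 [299.1 236.1]
up -0.01 -0.077 0.059 [316.4 269.7]
up -0.01 -0.077 0.107 [316.7 250.2]
up -0.01 -0.033 0.059 [313.1 251.9]
up -0.01 -0.033 0.107 [313.2 232.6]
up 0.01 -0.077 0.059 [327.7 268.6]
up 0.01 -0.077 0.107 [328.4 249.1]
up 0.01 -0.033 0.059 [323.9 250.9]
up 0.01 -0.033 0.107 [324.4 231.6]
```

View pics/g.png

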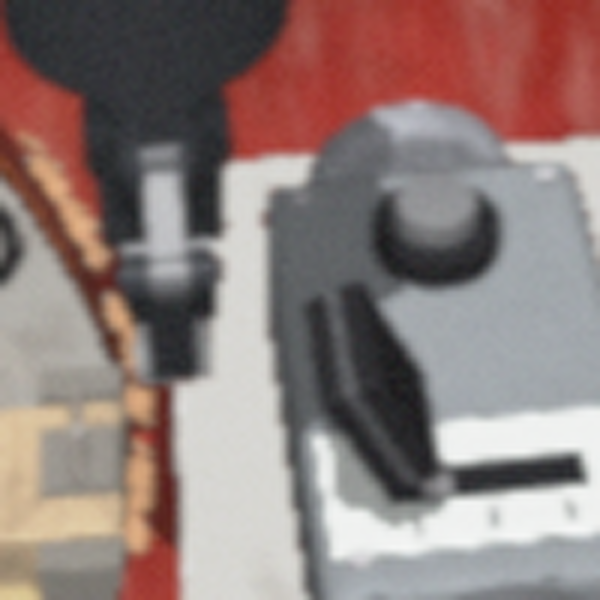

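The side picture shows the fingertips about 20 mm higher than the nominal reach says: the tip edge is at (269,253), where I expected about (270,262). That fits all three tries, since the first push hit the paddle's end cap and the later ones passed over it. I'll repeat the push 20 mm lower.

```bash
python3 - <<'E'
from h import *
import cv2
robot.line_to(W(.018,-.055,.20),velocity=.25)
robot.line_to(W(-.09,-.055,.20),velocity=.25)
robot.line_to(W(-.09,-.055,.122),velocity=.15); st()
ok=True
for f in np.radians([-24.35,-18,-11,-5,0]):
    x=.107*np.sin(f)-.01*np.cos(f); z=.05+.107*np.cos(f)+.01*np.sin(f)
    r=robot.line_to(W(x-.007,-.055,z-.021),velocity=.04,f_stop=30); st((round(x,3),r))
    if r: ok=False;break
if ok:
  for x,z in ((.006,.136),(.018,.134)):
    r=robot.line_to(W(x,-.055,z),velocity=.04,f_stop=30); st((x,r))
    if r: break
cv2.imwrite("pics/wrist5.png",vision.grab_frame("wrist")[:,120:520,::-1])
cv2.imwrite("pics/side5.png",cv2.resize(vision.grab_frame("side")[150:310,240:400,::-1],(400,400),interpolation=3))
cv2.imwrite("pics/i.png",np.hstack([cv2.imread("pics/side5.png"),cv2.imread("pics/wrist5.png")]))
E
```

```text
17.91 [ 0.4017 -0.0437  0.1223] [-0.56  1.03 -0.15]
(np.float64(-0.053), False) 18.8 [ 0.4299 -0.0427  0.1221] [-2.51 -0.37  1.57]
(np.float64(-0.043), False) 19.25 [ 0.4403 -0.0423  0.1273] [-4.67 -0.31 -2.17]
(np.float64(-0.03), False) 19.73 [ 0.4554 -0.0419  0.133 ] [-0.66 -0.1   0.29]
(np.float64(-0.019), False) 20.16 [ 0.4647 -0.0414  0.1347] [ 0.04 -0.42  0.31]
(np.float64(-0.01), False) 20.54 [ 0.4735 -0.0412  0.1359] [-1.22 -0.49  0.38]
(0.006, False) 21.27 [ 0.4971 -0.0402  0.1361] [-0.72  0.16 -1.43]
(0.018, False) 21.72 [ 0.5087 -0.0397  0.1339] [-0.3  -0.79 -0.02]
```

View pics/i.png

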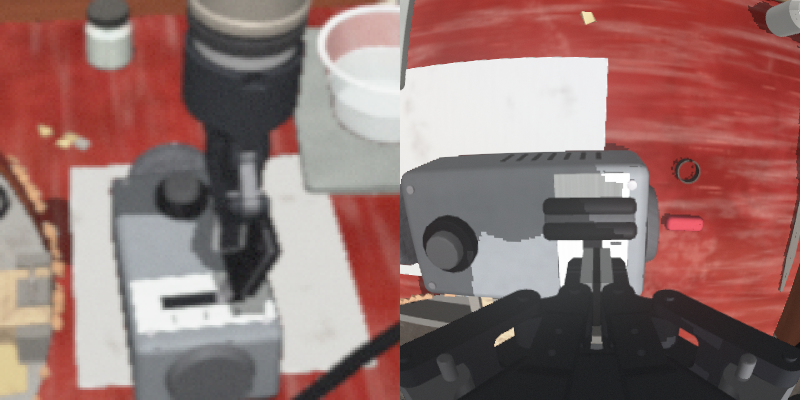

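The lever's stem is now at the far (right) end of the slot, near (235,295) in the side view, and the paddle leans to +x: fast. Next is the start button.

```bash
python3 - <<'E'
from h import *
import cv2
robot.line_to(W(-.01,-.055,.134),velocity=.15)
robot.line_to(W(-.02,-.055,.19),velocity=.2)
robot.line_to(W(0,.052,.19),velocity=.2)
cv2.imwrite("pics/side6.png",cv2.resize(vision.grab_frame("side")[150:310,240:400,::-1],(400,400),interpolation=3))
cv2.imwrite("pics/top6.png",cv2.resize(vision.grab_frame("top")[150:260,300:410,::-1],(400,400),interpolation=3))
robot.line_to(W(0,.052,.12),velocity=.15); st()
cv2.imwrite("pics/side7.png",cv2.resize(vision.grab_frame("side")[150:310,240:400,::-1],(400,400),interpolation=3))
cv2.imwrite("pics/j.png",np.hstack([cv2.imread(f"pics/{n}.png")  for n in("side7","top6")]))
E
```

```text
23.99 [0.487  0.0661 0.1205] [-0.02  0.85  0.16]
```

View pics/j.png

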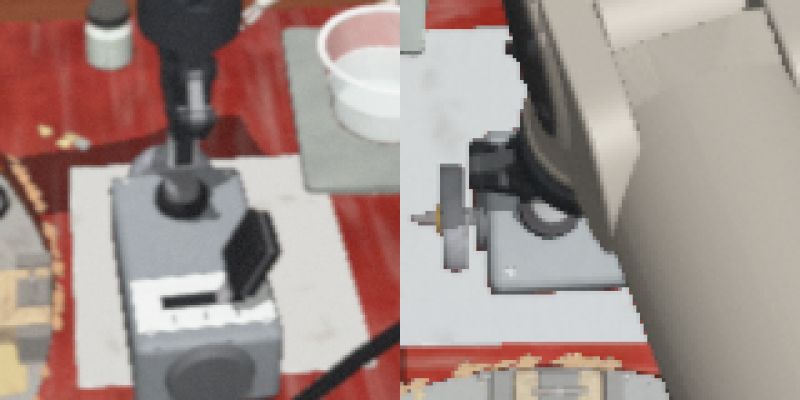

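The lever is at fast with the fingers clear of it, leaning right with its stem at the far end of the slot. The tip, at (182,165), is above the button at (182,190). I'll press now.

```bash
python3 - <<'E'
from h import *
import cv2
r=robot.line_to(W(0,.052,.06),velocity=.02,f_stop=16); st(("press",r))
cv2.imwrite("pics/side8.png",cv2.resize(vision.grab_frame("side")[150:310,240:400,::-1],(400,400),interpolation=3))
print(recognise("start_button","side")[:1])
robot.pause(.2); st()
E
```

```text
('press', True) 25.65 [0.4866 0.0664 0.0911] [-1.14 -0.32  6.79]
[]
 25.95 [0.4866 0.0664 0.0911] [-1.67 -0.6   6.39]
```

```bash
python3 - <<'E'
from h import *
import cv2
r=robot.line_to(W(0,.052,.082),velocity=.01,f_stop=14); st(("press2",r))
robot.pause(.2); st()
cv2.imwrite("pics/side8.png",cv2.resize(vision.grab_frame("side")[150:310,240:400,::-1],(400,400),interpolation=3))
for z in (.094,.0965,.100): robot.line_to(W(0,.052,z),velocity=.03); st(z)
robot.line_to(W(0,.052,.22),velocity=.15)
robot.line_to(W(-.10,.052,.27),velocity=.2)
robot.pause(.2);st()
cv2.imwrite("pics/side9.png",cv2.resize(vision.grab_frame("side")[150:310,240:400,::-1],(400,400),interpolation=3))
cv2.imwrite("pics/k.png",np.hstack([cv2.imread(f"pics/{n}.png")  for n in("side8","side9")]))
E
```

```text
('press2', True) 26.33 [0.4866 0.0664 0.0911] [ 0.1  -0.03  6.32]
 26.53 [0.4866 0.0664 0.0911] [-0.84 -0.22  5.61]
0.094 26.86 [0.4868 0.0665 0.0942] [-0.25 -0.96  3.05]
0.0965 27.11 [0.4868 0.0665 0.0965] [0.77 0.07 1.84]
0.1 27.38 [0.4862 0.0664 0.0998] [0.55 0.06 0.32]
 29.23 [0.3869 0.0625 0.2692] [-0.05  0.95 -0.7 ]
```

View pics/k.png

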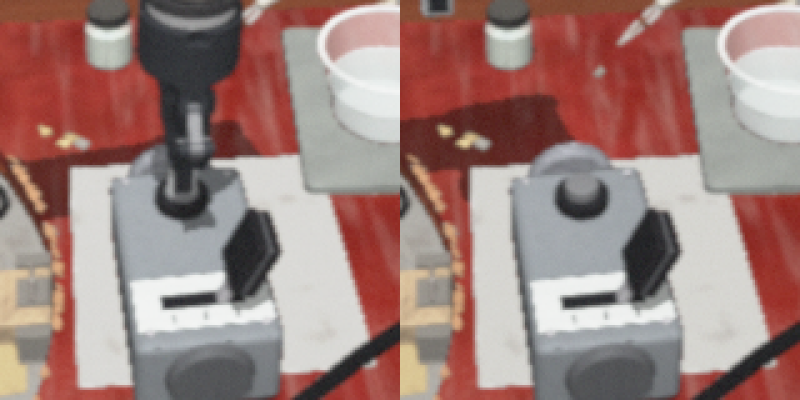

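```bash
python3 -c "
from h import *
print(workorder.close_job()); st()"
```

```text
the job is handed in; nothing more can be done
None
the job is handed in; nothing more can be done
```

The lever is at fast, the start button was pressed and came back up, and the job is handed in at about 29 s of the 38 s allowed.

- **Lever:** It took four tries.
  - The first push stalled on the paddle's end cap.
  - The next two passed over the paddle without moving it, because the shut fingertips sat about 20 mm higher than the stated reach.
  - The fourth, 20 mm lower, pushed it through slow into fast. The last side picture shows the stem at the far end of the slot with nothing touching it.
- **Button:** I pressed it only after the lever was at fast. A second push did not move it any further, so it was fully down. On release the force fell from about 6 N to zero over roughly 6–8 mm, which fits it rising all the way.
- **Other things:** The last side picture shows the jar where it was. The ring and wax bar were last seen in place in the wrist picture at the end of the fourth push. I took no later picture of them, but the arm did not go near them afterwards.
- **Did not agree:** The fingertip height, as above. The network also found no button in the picture while it was being pressed, so that check rests on the forces. I never measured the lever angle itself, only saw it in the pictures.

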